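Gauge a kiln post in the taper slot

ROBOT

A 7-joint arm with a two-finger parallel gripper is mounted at the origin on a cart in front of the work surface, level with it; the furniture and walls round the work are solid. World frame = base frame: x ahead of the robot, y to its left, z up, the work surface at z = 0. Lengths are in m, angles in rad, forces in N, time in s.
With the tool pointing down it reaches from about 0.35 to 0.9 m from the base axis. Payload 8.1 kg.
Tool frame: the origin (TCP) lies midway between the tips of the shut fingers; the grasp point (between the pads) lies 19 mm behind it; z points along the fingers, y is the line along which they close (so a half turn about z gives the same grasp; the last joint's range is limited). The gripper opens to 92 mm and grips with 3 to 60 N. Pads are 19 mm wide; open, the fingers measure 130 mm over their backs; the gripper's body (75 mm by 190 mm) begins 47 mm behind the grasp point.
Start: joints at [1.013, 0.434, 0.025, 1.573, -0.012, 1.134, -0.075], TCP at [0.275, -0.561, 0.227] pointing down, gripper open.
Joint ranges: [-2.62, 2.62], [-0.44, 2.09], [-1.27, 1.32], [0.08, 2.57], [-1.32, 4.46], [0.12, 2], [-2.74, 2.74]. Speed limits (rad/s): [2.22, 2.22, 3.01, 3.01, 3.14, 3.14, 3.14].

INTERFACE

Orientations are given as a rotation vector (axis times angle).
In Python, from cell import observe, get_image, camera_model, sign_off, recognise, silhouettes gives the robot as it stands.
- The arm moves only by the tool apply_moves, never from a script. Its argument "motion" is a list of rows, each an object of numbers: "x", "y", "z": the shift along the world's x, y, z in cm; "yaw": the turn about the world's z in degrees; "hand": the opening, from -1 (shut) to 1 (fully open), so that 0 is half open. In form: [{"x": .., "y": .., "z": .., "yaw": .., "hand": ..}, ...]. A call has 1 to 10 rows; each row is the pose to reach, as a shift and turn from the pose commanded when the call began; what a row does not reach only later rows make up. A row lasts 1/8 s, in which the tool goes at most 62.5 mm and 10.7 degrees, less where a joint would pass 70% of its speed; a pose out of reach is approached as far as the arm can. A call with a gripper value outside its range is refused whole. The fingers move at their own pace and stop on an object; "newtons" is the grip in N (left out, the last holds). Time passes only in rows, so rows that repeat a pose let the fingers close. It gives the time, the measured TCP pose, the force, the opening and the grip force at its end, in the units of the state.
- observe(): the state, without advancing time (a new reading comes with each control period).
- get_image(name): name is "scene" or "side" or "wrist"; returns the picture (400x640x3 uint8, blue, green, red); there is no depth.
- camera_model(name): a dict with "camera_matrix" (3x3 intrinsics, pixels), "T" (4x4, takes a point from camera to world coordinates). Camera axes: x right, y up, looking along -z (the intrinsics and any distortion apply to the point x, -y, -z); pixel columns grow to the right and rows downward; lengths in m; the calibration is good to about 2 mm. The wrist camera is an equidistant fisheye: a pixel r from the principal point sees the ray r / f radians off the axis. A picture is of the moment at which its call begins: read the wrist's pose just before it. camera_model takes no time and is no camera call; for the wrist camera it gives the pose at the moment of the call.
- sign_off(): hands the job in; it is judged then, once.
Trained networks look in the newest picture that a camera, given by its name, has taken for a name from the list of things; names that differ only in an ending like _2 or _b are one class to them, and where a whole thing is asked for, a point or a joint stands for the part that bears it (a point fixed in the world has none). Each returns a list of dicts, best first, with "p" (0 to 1); they miss things now and then, are a little off and sometimes report something else, mostly with a low value. They report only what shows in the picture. A call takes as long as a camera call.
- recognise(query, camera): "rect" ([left, top, right, bottom] in pixels, round what is visible of it).
- silhouettes(query, camera): "mask" (400x640 bool, what is visible of it) and "rect" ([left, top, right, bottom] in pixels, round what is visible of it).
The state is a dict: "clock": time; "joints": joint angles; "dq": joint speeds; "joint_efforts": joint torques, N m; "position": TCP position; "ee_rot": TCP orientation; "force": force on the tool from outside, world axes, zero at the start; "ft_torque": the same for the moment, N m; "width": opening from 0.0 (shut) to 1.0 (fully open); "gripper_force": force on a finger pad.
Only numpy, scipy, OpenCV 4.12 (cv2) and the standard library are available. Lean on these libraries where they do the work, as an engineer would, in place of code of your own. Each camera call takes 0.05 s, during which the arm holds its last target. There are 200 camera calls.

TASK

Find the thickness of the short round kiln post with the taper gauge: stand it upright on the gauge board in the wide end of the slot, slide it along the board towards the narrow end until it wedges between the two rails, and leave it standing there. Then slide the cursor beside the slot until its pointer is level with the middle of the wedged post. Leave the square post and the tall post where they stand.

Things in the scene. Friction and masses are not known exactly. Their poses are not given: they have to be found in the camera images.
- gauge: Wooden taper gauge, fixed to the table: plywood board 165 x 200 mm, 8 mm thick, with two converging rails 12 mm high (tops 20 mm above the table). Origin on the table under the slot's centre line, half-way along the board; z up. The y axis is the slot's centre line: +y towards the wide mouth, -y towards the narrow end, to the robot's right within 10 degrees.
- slot_entry (a point): Point on the board's top (8 mm above the table) on the slot's centre line in its wide end, at gauge y = +65 mm, where a 32 mm post has 9 mm clear at each side. The gap between the rails is 56 mm at y = +85 mm and shrinks evenly by 3 mm every 10 mm to 8 mm at y = -75 mm, so a round 32 mm post wedges with its axis at about y = +6 mm.
- short_round_post_center (a point): Centre (half-way up, on the axis) of the loose short round kiln post: a plain upright plaster-coloured cylinder, 32 mm across, 76 mm tall, 0.08 to 0.17 kg, standing on its end. Standing on the gauge board its centre is 46 mm above the table.
- square_post_center (a point): Centre of the loose square kiln post, 32 x 32 mm and 76 mm tall, same material. A bystander.
- tall_round_post_center (a point): Centre (half-way up) of the loose tall round kiln post, 32 mm across and 112 mm tall, same material. A bystander.
- cursor_grip (a point): Point on the cursor's upright grip, 42 mm above the table. The cursor is a dark wooden block captive on a metal track beside the slot, on the robot's side, parallel to gauge y at x = -79 mm. Its grip is 22 mm across the track, 16 mm along it, and reaches from 20 to 58 mm above the table. A small brass pointer at its foot shows the reading.
- cursor_line (a point): The point of the slot's centre line that the cursor's pointer is level with (79 mm across from the cursor, 46 mm above the table); it moves with the cursor. Its y in the gauge's frame is the reading.
- cursor (a joint): Slide of the cursor along its track, m: 0 at the wide end (pointer at gauge y = +65 mm), growing towards the narrow end up to 0.13; about 1.5 N of friction, it stays where it is left.
- desk_lamp: Fixed black gooseneck desk lamp, an obstacle to go round or over, left of the work. Origin on the table. In world axes from it: round foot 110 mm across, 15 mm high, centred 52 mm nearer the robot and 27 mm to the right; a thin neck rises from (-80, 0) mm, bends to (-45, -30) at 0.2 m up and over to (0, -50) at 0.34 m, its top; the shade hangs 0.2 to 0.27 m up over (0 to 95, -20 to 60) mm.

How it is judged:
On the way, in this order (a step that is already met when the one before it is completed fails the run):
1. the short round post stands upright on the gauge board between the rails, in the wide end of the slot (y of short_round_post_center in the frame of gauge between 0.03 and 0.095 m and x of short_round_post_center in the frame of gauge between -0.02 and 0.02 m and height (world z) of short_round_post_center below 0.053 m and angle between short_round_post_center's own z axis and vertical below 0.17 rad), for 0.1 s.
2. it has been slid along until it wedges between the rails (y of short_round_post_center in the frame of gauge between -0.009 and 0.02 m and height (world z) of short_round_post_center below 0.053 m), for 0.2 s.
At the end, for the whole second after the job is handed in: The short round post stands upright (within 10 degrees) on the gauge board, wedged between the rails (its axis no more than 14 mm short of and 15 mm past the place where a 32 mm post wedges), and the cursor's pointer is level with its middle to 12 mm (all of step 2 and x of short_round_post_center in the frame of gauge between -0.012 and 0.012 m and angle between short_round_post_center's own z axis and vertical below 0.17 rad and horizontal distance between short_round_post_center and cursor_line below 0.012 m); the robot touches nothing.
It fails at once if the square post was pushed away (30 mm) or knocked over (distance of square_post_center from where it was at the start of the episode above 0.03 m or angle between square_post_center's own z axis and vertical above 0.5 rad).
It fails at once if the tall post was pushed away (30 mm) or knocked over (distance of tall_round_post_center from where it was at the start of the episode above 0.03 m or angle between tall_round_post_center's own z axis and vertical above 0.5 rad).
It fails at once if the post was set or dropped into the narrow part from above, or lifted while sliding, instead of slid along the board (y of short_round_post_center in the frame of gauge between -0.06 and 0.028 m and x of short_round_post_center in the frame of gauge between -0.03 and 0.03 m and height (world z) of short_round_post_center between 0.062 and 0.09 m).
It also fails if it takes over 53 s, if anything falls off the work surface, if the arm or the gripper's body presses on something with over 40 N, if the wrist force passes 120 N, or if a joint passes its speed limit or range.

## Working session

There is one attempt and no reset: what is moved stays moved. The work goes in short steps, Python scripts to look and compute and a tool call to move; the robot and the scene stay as the last step left them, time stands still between calls to the robot, and variables do not carry over. Pictures are saved under pics/ and viewed, at most 10 in all, crops included, and the job is handed in when it is done.

Besides the shell and the picture viewer there is one more tool, called after "Request:" as name(argument=value, ...) on one line, values as JSON. apply_moves: Moves the arm, as the interface text tells. Its arguments: {"type":"object","properties":{"motion":{"type":"array","items":{"type":"object","properties":{"x":{"type":"number"},"y":{"type":"number"},"z":{"type":"number"},"yaw":{"type":"number"},"hand":{"type":"number"}}}},"newtons":{"type":"number"}},"required":["motion"]}

```bash
mkdir -p pics; ls
python3 - <<'E'
from cell import *
import cv2,numpy as np
for c in ("scene","side"):
    im=get_image(c); cv2.imwrite(f"pics/{c}0.png",im)
    m=camera_model(c); print(c,np.round(m["T"],3).tolist(),np.round(m["camera_matrix"],1).tolist(),[k for k in m])
    for q in ("gauge","short_round_post_center","square_post_center","tall_round_post_center","cursor_grip","desk_lamp"):
        print(q,[(round(float(r["p"]),2),np.round(r["rect"]).tolist()) for r in recognise(q,c)][:4])
o=observe();print(o)
E
```

```text
pics
scene [[-0.84, 0.233, -0.49, -0.098], [-0.543, -0.335, 0.77, 0.892], [0.015, 0.913, 0.407, 0.551], [0.0, 0.0, 0.0, 1.0]] [[516.4, 0.0, 316.2], [0.0, 516.4, 197.6], [0.0, 0.0, 1.0]] ['camera_matrix', 'T']
gauge [(0.75, [271.0, 180.0, 348.0, 224.0])]
short_round_post_center [(0.58, [253.0, 198.0, 264.0, 232.0]), (0.57, [270.0, 182.0, 347.0, 225.0])]
square_post_center [(0.75, [372.0, 157.0, 390.0, 181.0])]
tall_round_post_center [(0.7, [287.0, 204.0, 306.0, 258.0])]
cursor_grip [(0.6, [316.0, 193.0, 335.0, 217.0])]
desk_lamp [(0.38, [269.0, 180.0, 348.0, 222.0])]
side [[-0.908, 0.274, -0.318, 0.228], [-0.419, -0.581, 0.698, 0.573], [0.006, 0.767, 0.642, 0.648], [0.0, 0.0, 0.0, 1.0]] [[418.0, 0.0, 322.1], [0.0, 418.0, 196.8], [0.0, 0.0, 1.0]] ['camera_matrix', 'T']
gauge [(0.9, [276.0, 165.0, 371.0, 225.0])]
short_round_post_center [(0.65, [258.0, 217.0, 276.0, 256.0]), (0.4, [331.0, 197.0, 341.0, 215.0]), (0.34, [274.0, 165.0, 371.0, 229.0])]
square_post_center [(0.94, [370.0, 131.0, 385.0, 164.0])]
tall_round_post_center [(0.69, [312.0, 239.0, 328.0, 293.0])]
cursor_grip [(0.61, [329.0, 198.0, 344.0, 216.0]), (0.32, [274.0, 162.0, 370.0, 232.0])]
desk_lamp []
{'clock': 0.7, 'joints': array([ 1.01339805,  0.43446999,  0.02505493,  1.57321789, -0.01161096,
        1.13401374, -0.07504317]), 'dq': array([-7.50467479e-05, -5.27732017e-04,  3.48984632e-04, -1.41521091e-04,
       -7.28007190e-04, -1.84944771e-04,  2.79700627e-04]), 'joint_efforts': array([-4.92234576e-04, -6.67495966e+01,  9.83610861e-01, -3.14766705e+01,
       -6.06570044e-02,  3.28652188e-02,  5.08446601e-05]), 'position': array([ 0.27450078, -0.5614944 ,  0.2267542 ]), 'ee_rot': array([ 3.06070355e+00,  7.08118285e-01, -1.93849517e-05]), 'force': array([ 1.03169836, -0.18443576, -0.0334582 ]), 'ft_torque': array([0.03684131, 0.04832655, 0.0249216 ]), 'gripper_force': 0.0, 'width': 1.0019825630738601}
```

Run:
```python
import cv2,numpy as np
a=cv2.imread("pics/scene0.png")[130:290,220:430]; b=cv2.imread("pics/side0.png")[110:310,230:420]
a=cv2.resize(a,(788,600)); cv2.imwrite("pics/a.png",a)
b=cv2.resize(b,(570,600)); cv2.imwrite("pics/b.png",b)
```

```text
(no output)
```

View pics/scene0.png

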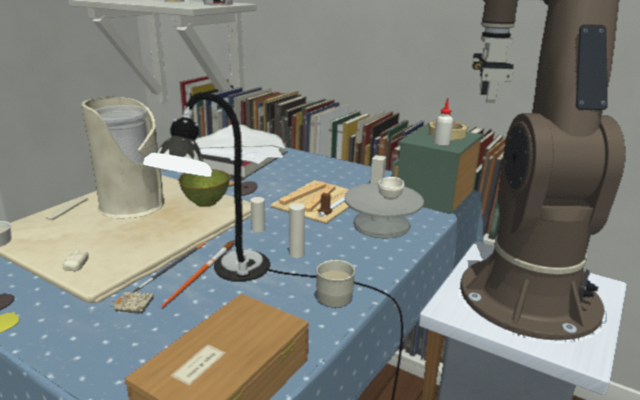

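View pics/b.png

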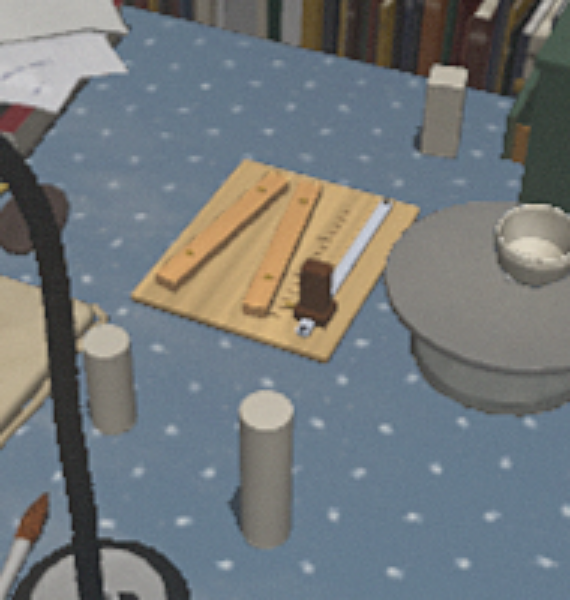

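The side crop shows the short round post's top at side px (266,224), the tall post's top at (319,247) and the square post's at (379,136). The board corners are at about (274,209), (339,230), (369,178) and (313,163). A banding wheel with a cup stands beside the gauge on the robot's side.

View pics/a.png

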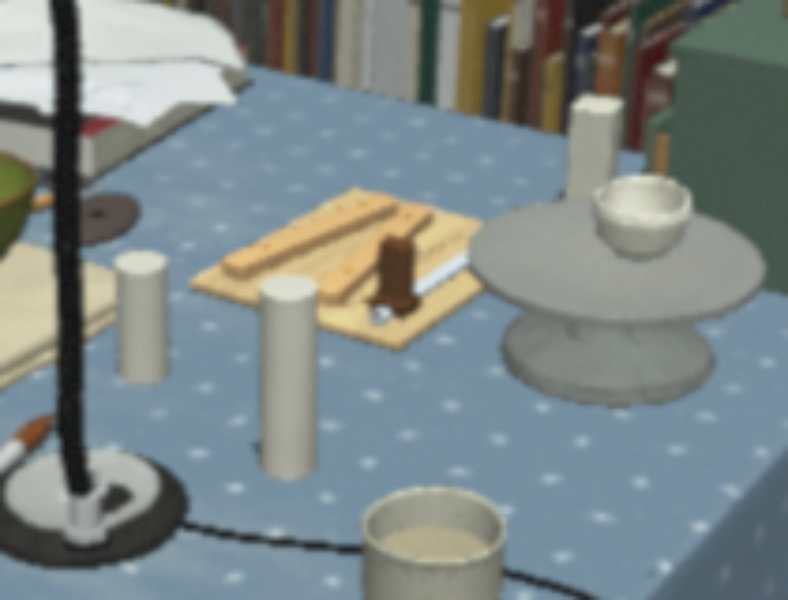

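```bash
cat > h.py <<'E'
from cell import *
import numpy as np,cv2
def ray(c,uv,z,m=None):
    m=m or camera_model(c);K=m["camera_matrix"];T=m["T"]
    d=np.array([(uv[0]-K[0,2])/K[0,0],-(uv[1]-K[1,2])/K[1,1],-1])
    if c=="wrist":
        v=np.array([(uv[0]-K[0,2])/K[0,0],(uv[1]-K[1,2])/K[1,1]]);r=np.linalg.norm(v)
        s=np.sin(r)/max(r,1e-9); d=np.array([v[0]*s,-v[1]*s,-np.cos(r)])
    d=T[:3,:3]@d; o=T[:3,3]
    return o+d*(z-o[2])/d[2]
def proj(c,p,m=None):
    m=m or camera_model(c);K=m["camera_matrix"];T=m["T"]
    q=T[:3,:3].T@(np.asarray(p)-T[:3,3]);a=np.array([q[0],-q[1]]);
    if c=="wrist":
        n=np.linalg.norm(a);a=a/max(n,1e-9)*np.arctan2(n,-q[2])
    else: a=a/-q[2]
    return np.array([K[0,0]*a[0]+K[0,2],K[1,1]*a[1]+K[1,2]])
E
python3 - <<'E'
from h import *
f=lambda x,y:(230+x/3,110+y/3)
for n,p,z in [("short",(107,341),.076),("tall",(267,411),.112),("square",(447,78),.076),("L",(133,297),.008),("N",(328,361),.008),("R",(418,205),.008),("F",(248,160),.008),("railLm",(182,287),.02),("railLn",(290,187),.02),("railRm",(244,306),.02),("railRn",(303,183),.02),("track1",(303,326),.01),("track2",(388,202),.01),("cursTop",(318,265),.058)]:
    print(n,np.round(ray("side",f(*p),z),4))
E
```

```text
short [0.5771 0.0744 0.076 ]
tall [0.4407 0.1171 0.112 ]
square [ 0.4805 -0.333   0.076 ]
L [ 0.6257 -0.0355  0.008 ]
N [ 0.4629 -0.0349  0.008 ]
R [ 0.4673 -0.2387  0.008 ]
F [ 0.6247 -0.2362  0.008 ]
railLm [ 0.5903 -0.0499  0.02  ]
railLn [ 0.5684 -0.201   0.02  ]
railRm [ 0.5382 -0.0506  0.02  ]
railRn [ 0.5609 -0.2108  0.02  ]
track1 [ 0.4936 -0.0593  0.01  ]
track2 [ 0.4907 -0.2293  0.01  ]
cursTop [ 0.4901 -0.076   0.058 ]
```

Gauge slot at x of about 0.566, and short post at (0.577, 0.074). I'll raise the arm and move over the gauge for a close wrist view, after working out where the lamp is.

Run:
```python
from h import *
fa=lambda x,y:(220+x/3.752,130+y/3.75); fb=lambda x,y:(230+x/3,110+y/3)
print("foot",ray("scene",fa(80,510),.012))
print("neckbase foot scene",ray("scene",fa(85,510),.015))
for z in(.06,.09,.11):
  print("disc",z,ray("side",fb(387,280),z),ray("scene",fa(470,262),z),ray("scene",fa(765,268),z),ray("scene",fa(617,325),z))
for n,uv,z in [("short",fa(142,262),.076),("tall",fa(289,287),.112),("square",fa(597,103),.076),("L",fa(191,285),.008),("N",fa(400,349),.008),("boxtopcorner",(400,135),.12),("bottle",(447,100),.2)]: print(n,ray("scene",uv,z))
```

```text
foot [0.49345987 0.23386446 0.012     ]
neckbase foot scene [0.4880238  0.23606218 0.015     ]
disc 0.06 [ 0.43778035 -0.07960992  0.06      ] [ 0.43152046 -0.06475132  0.06      ] [ 0.27712902 -0.16097235  0.06      ] [ 0.31733702 -0.03637427  0.06      ]
disc 0.09 [ 0.42706523 -0.0463044   0.09      ] [ 0.39921275 -0.00632824  0.09      ] [ 0.25424978 -0.09667318  0.09      ] [0.29200234 0.02031587 0.09      ]
disc 0.11 [ 0.41992181 -0.02410073  0.11      ] [0.37767428 0.03262048 0.11      ] [ 0.23899696 -0.05380707  0.11      ] [0.27511255 0.05810929 0.11      ]
short [0.57473682 0.07778241 0.076     ]
tall [0.43902186 0.12017309 0.112     ]
square [ 0.47941948 -0.33330573  0.076     ]
L [ 0.62114535 -0.02820955  0.008     ]
N [ 0.45763498 -0.02711297  0.008     ]
boxtopcorner [ 0.46282007 -0.42580635  0.12      ]
bottle [ 0.3915918  -0.58493748  0.2       ]
```

Request:
apply_moves(motion=[{"z": 6}, {"z": 12}, {"z": 18}, {"x": 3, "y": 5, "z": 18, "yaw": -6}, {"x": 6, "y": 10, "z": 18, "yaw": -12}, {"x": 10, "y": 15, "z": 18, "yaw": -18}, {"x": 13, "y": 20, "z": 18, "yaw": -26}, {"x": 17, "y": 25, "z": 18, "yaw": -26}, {"x": 20, "y": 30, "z": 18, "yaw": -26}, {"x": 23, "y": 35, "z": 18, "yaw": -26}])

```text
schema error: expected keys x, y, z, yaw, hand
```

Request:
apply_moves(motion=[{"x": 0, "y": 0, "z": 6, "yaw": 0, "hand": 1}, {"x": 0, "y": 0, "z": 12, "yaw": 0, "hand": 1}, {"x": 0, "y": 0, "z": 18, "yaw": 0, "hand": 1}, {"x": 3, "y": 5, "z": 18, "yaw": -6, "hand": 1}, {"x": 6, "y": 10, "z": 18, "yaw": -12, "hand": 1}, {"x": 10, "y": 15, "z": 18, "yaw": -18, "hand": 1}, {"x": 13, "y": 20, "z": 18, "yaw": -26, "hand": 1}, {"x": 17, "y": 25, "z": 18, "yaw": -26, "hand": 1}, {"x": 20, "y": 30, "z": 18, "yaw": -26, "hand": 1}, {"x": 23, "y": 36, "z": 18, "yaw": -26, "hand": 1}])

```text
clock: 1.95
position: [0.5033, -0.204, 0.4068]
ee_rot: [3.141, 0.001, 0.0]
force: [1.2, 0.1, 0.2]
width: 0.997
gripper_force: 0.0
```

Request:
apply_moves(motion=[{"x": 2, "y": 5, "z": 0, "yaw": 0, "hand": 1}, {"x": 2, "y": 10, "z": 0, "yaw": 0, "hand": 1}, {"x": 2, "y": 10, "z": 0, "yaw": 0, "hand": 1}, {"x": 2, "y": 10, "z": 0, "yaw": 0, "hand": 1}, {"x": 2, "y": 10, "z": 0, "yaw": 0, "hand": 1}])

```text
clock: 2.58
position: [0.5223, -0.1071, 0.4067]
ee_rot: [3.141, -0.002, -0.0]
force: [-0.1, -1.1, 0.6]
width: 1.0
gripper_force: 0.0
```

Run:
```python
from h import *
o=observe();print(o["clock"],o["position"],o["ee_rot"],np.abs(o["dq"]).max())
m=camera_model("wrist");im=get_image("wrist");cv2.imwrite("pics/w1.png",im)
import pickle;pickle.dump(m,open("w1.pkl","wb"));print(np.round(m["T"],3),m["camera_matrix"])
for q in("short_round_post_center","tall_round_post_center","cursor_grip","gauge"):print(q,[(round(float(r["p"]),2),np.round(r["rect"]).tolist()) for r in recognise(q,"wrist")][:3])
```

```text
2.575 [ 0.52229657 -0.1071487   0.40670643] [ 3.14103208e+00 -2.34855798e-03 -1.95129884e-04] 0.004742862850021743
[[-0.002  0.954  0.3    0.604]
 [-1.    -0.002  0.    -0.107]
 [ 0.001 -0.3    0.954  0.565]
 [ 0.     0.     0.     1.   ]] [[309.70691629   0.         321.73720844]
 [  0.         309.70691629 203.73337457]
 [  0.           0.           1.        ]]
short_round_post_center [(0.85, [201.0, 117.0, 231.0, 139.0]), (0.38, [178.0, 191.0, 216.0, 225.0])]
tall_round_post_center [(0.6, [179.0, 188.0, 215.0, 226.0])]
cursor_grip [(0.67, [296.0, 160.0, 312.0, 185.0])]
gauge [(0.56, [282.0, 92.0, 395.0, 184.0])]
```

View pics/w1.png

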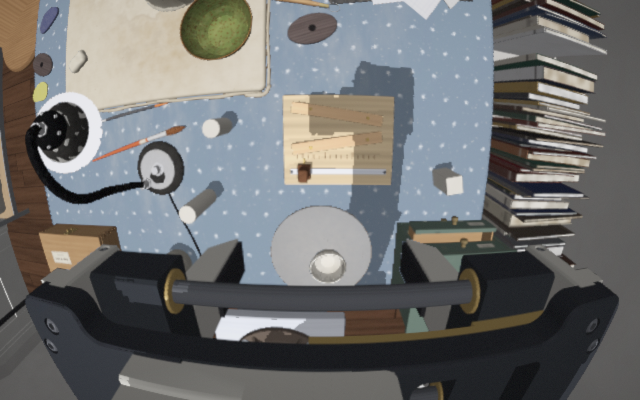

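The wrist view shows the gauge at px (284–393, 95–185), the cursor at (304,172), the short post near (212,128), the tall post near (195,208) and the wheel below the gauge. I'll zoom in on the gauge and the short post.

Run:
```python
import cv2
a=cv2.imread("pics/w1.png")[80:200,190:410];cv2.imwrite("pics/w1c.png",cv2.resize(a,None,fx=3.6,fy=3.6,interpolation=cv2.INTER_CUBIC))
```

```text
(no output)
```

View pics/w1c.png

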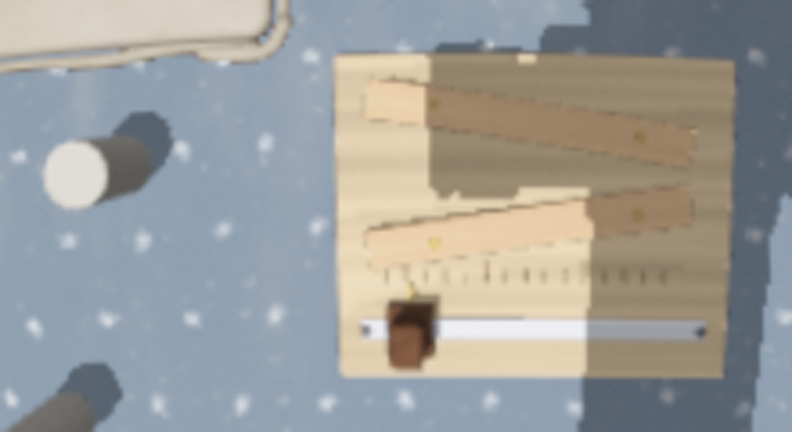

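Run:
```python
from h import *
import pickle;m=pickle.load(open("w1.pkl","rb"))
f=lambda x,y:(190+(x+.5)/3.6-.5,80+(y+.5)/3.6-.5)
R={}
for n,p,z in [("short",(75,174),.076),("L",(335,57),.008),("F",(733,62),.008),("R",(722,376),.008),("N",(341,376),.008),("railLm",(363,118),.02),("railLn",(688,165),.02),("railRm",(366,229),.02),("railRn",(690,187),.02),("t1",(362,330),.012),("t2",(704,331),.012),("ptr",(412,292),.012),("cursTop",(406,350),.058)]:
    R[n]=ray("wrist",f(*p),z,m); print(n,np.round(R[n],4))
a=(R["railLm"]+R["railRm"])/2;b=(R["railLn"]+R["railRn"])/2
print(a,b,"yaw",np.degrees(np.arctan2(-(a-b)[0],(a-b)[1])))
t=(R["t1"]-R["t2"]);print("trackyaw",np.degrees(np.arctan2(-t[0],t[1])))
```

```text
short [0.5805 0.0744 0.076 ]
L [ 0.6302 -0.0382  0.008 ]
F [ 0.6297 -0.2357  0.008 ]
R [ 0.4674 -0.2358  0.008 ]
N [ 0.4675 -0.0376  0.008 ]
railLm [ 0.5994 -0.0529  0.02  ]
railLn [ 0.5772 -0.2113  0.02  ]
railRm [ 0.5447 -0.0535  0.02  ]
railRn [ 0.5663 -0.2126  0.02  ]
t1 [ 0.4924 -0.0496  0.012 ]
t2 [ 0.4921 -0.2241  0.012 ]
ptr [ 0.5117 -0.0752  0.012 ]
cursTop [ 0.492  -0.0747  0.058 ]
[ 0.5720608  -0.05322489  0.02      ] [ 0.57174197 -0.21194585  0.02      ] yaw -0.11509268708901979
trackyaw -0.09619804851381508
```

Request:
apply_moves(motion=[{"x": 1.5, "y": 5, "z": 0, "yaw": 0, "hand": 1}, {"x": 3, "y": 10, "z": 0, "yaw": 0, "hand": 1}, {"x": 4.5, "y": 15, "z": 0, "yaw": 0, "hand": 1}, {"x": 5.7, "y": 18.1, "z": 0, "yaw": 0, "hand": 1}, {"x": 5.7, "y": 18.1, "z": -6, "yaw": 0, "hand": 1}, {"x": 5.7, "y": 18.1, "z": -12, "yaw": 0, "hand": 1}, {"x": 5.7, "y": 18.1, "z": -18, "yaw": 0, "hand": 1}, {"x": 5.7, "y": 18.1, "z": -24, "yaw": 0, "hand": 1}, {"x": 5.7, "y": 18.1, "z": -24, "yaw": 0, "hand": 1}, {"x": 5.7, "y": 18.1, "z": -24, "yaw": 0, "hand": 1}])

```text
clock: 4.08
position: [0.5809, 0.0757, 0.169]
ee_rot: [-3.141, -0.001, -0.004]
force: [0.5, 0.2, 1.1]
width: 1.001
gripper_force: 0.0
```

Run:
```python
from h import *
o=observe();print(o["position"])
m=camera_model("wrist");im=get_image("wrist");cv2.imwrite("pics/w2.png",im)
for r in silhouettes("short_round_post_center","wrist")[:2]:
    ys,xs=np.nonzero(r["mask"]);print(r["p"],r["rect"])
for p in [(.579,.074,.076),(.579,.09,.076),(.579,.058,.076),(.579,.074,0)]:print(p,proj("wrist",p,m))
```

```text
[0.580871   0.07569704 0.16897765]
0.67 [302.8, 175.9, 343.1, 224.8]
(0.579, 0.074, 0.076) [324.22200091 209.43327272]
(0.579, 0.09, 0.076) [305.51288699 209.4273274 ]
(0.579, 0.058, 0.076) [342.91322906 209.4253625 ]
(0.579, 0.074, 0) [323.69292563 187.41290685]
```

View pics/w2.png

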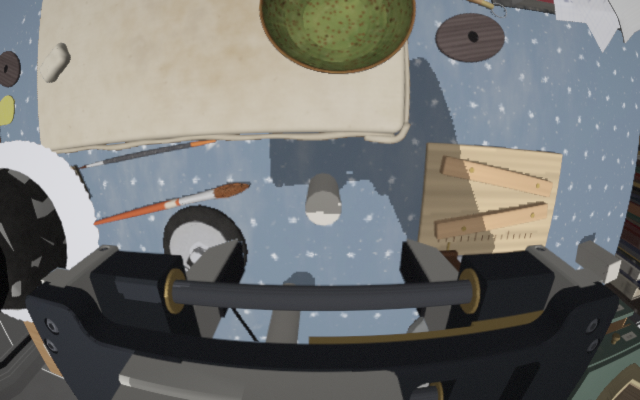

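The post's top is centred at px (323,209), as predicted, so I'll descend and grip.

Request:
apply_moves(motion=[{"x": -0.2, "y": 0, "z": -5, "yaw": 0, "hand": 1}, {"x": -0.2, "y": 0, "z": -9, "yaw": 0, "hand": 1}, {"x": -0.2, "y": 0, "z": -13.3, "yaw": 0, "hand": 1}, {"x": -0.2, "y": 0, "z": -13.3, "yaw": 0, "hand": 1}, {"x": -0.2, "y": 0, "z": -13.3, "yaw": 0, "hand": -0.2}, {"x": -0.2, "y": 0, "z": -13.3, "yaw": 0, "hand": -0.5}, {"x": -0.2, "y": 0, "z": -13.3, "yaw": 0, "hand": -0.8}, {"x": -0.2, "y": 0, "z": -13.3, "yaw": 0, "hand": -0.8}, {"x": -0.2, "y": 0, "z": -13.3, "yaw": 0, "hand": -0.8}, {"x": -0.2, "y": 0, "z": -13.3, "yaw": 0, "hand": -0.8}], newtons=15)

```text
clock: 5.42
position: [0.5774, 0.0754, 0.0337]
ee_rot: [3.142, 0.001, -0.0]
force: [-0.3, -0.1, -0.4]
width: 0.393
gripper_force: 0.0
```

Request:
apply_moves(motion=[{"x": 0, "y": 0, "z": 0, "yaw": 0, "hand": -0.8}, {"x": 0, "y": 0, "z": 0, "yaw": 0, "hand": -0.8}, {"x": 0, "y": 0, "z": 0, "yaw": 0, "hand": -0.8}])

```text
clock: 5.8
position: [0.5774, 0.0754, 0.0337]
ee_rot: [3.142, 0.001, -0.0]
force: [-0.6, -0.7, 0.5]
width: 0.343
gripper_force: 15.0
```

Request:
apply_moves(motion=[{"x": 0, "y": 0, "z": 2, "yaw": 0, "hand": -0.8}, {"x": 0, "y": 0, "z": 4, "yaw": 0, "hand": -0.8}, {"x": -0.2, "y": -3, "z": 4.5, "yaw": 0, "hand": -0.8}, {"x": -0.4, "y": -6, "z": 4.5, "yaw": 0, "hand": -0.8}, {"x": -0.6, "y": -9, "z": 4.5, "yaw": 0, "hand": -0.8}, {"x": -0.7, "y": -12, "z": 4.5, "yaw": 0, "hand": -0.8}, {"x": -0.7, "y": -14, "z": 4.5, "yaw": 0, "hand": -0.8}, {"x": -0.7, "y": -14.5, "z": 4.5, "yaw": 0, "hand": -0.8}, {"x": -0.7, "y": -14.5, "z": 4.5, "yaw": 0, "hand": -0.8}, {"x": -0.7, "y": -14.5, "z": 4.5, "yaw": 0, "hand": -0.8}])

```text
clock: 7.05
position: [0.5706, -0.068, 0.0788]
ee_rot: [-3.141, -0.004, -0.0]
force: [-0.7, -0.5, -0.9]
width: 0.345
gripper_force: 15.0
```

Run:
```python
from h import *
o=observe();print(o["position"],o["width"],o["gripper_force"])
m=camera_model("wrist");im=get_image("wrist");cv2.imwrite("pics/w3.png",cv2.resize(im[100:300,200:440],None,fx=3,fy=3,interpolation=cv2.INTER_CUBIC))
for p in [(.5992,-.052,.02),(.5435,-.052,.02),(.5715,-.0695,.121),(.5715+.016,-.0695,.121),(.5715-.016,-.0695,.121)]:print(p,(proj("wrist",p,m)-[200,100])*3)
```

```text
[ 0.57060723 -0.06796228  0.07875225] 0.345115934932605 14.996131807565689
(0.5992, -0.052, 0.02) [300.89794776 252.45048082]
(0.5435, -0.052, 0.02) [305.36715219 460.96026324]
(0.5715, -0.0695, 0.121) [378.19491656 595.99006588]
(0.5875, -0.0695, 0.121) [379.14947671 504.21411402]
(0.5555, -0.0695, 0.121) [377.26920357 676.6284435 ]
```

View pics/w3.png

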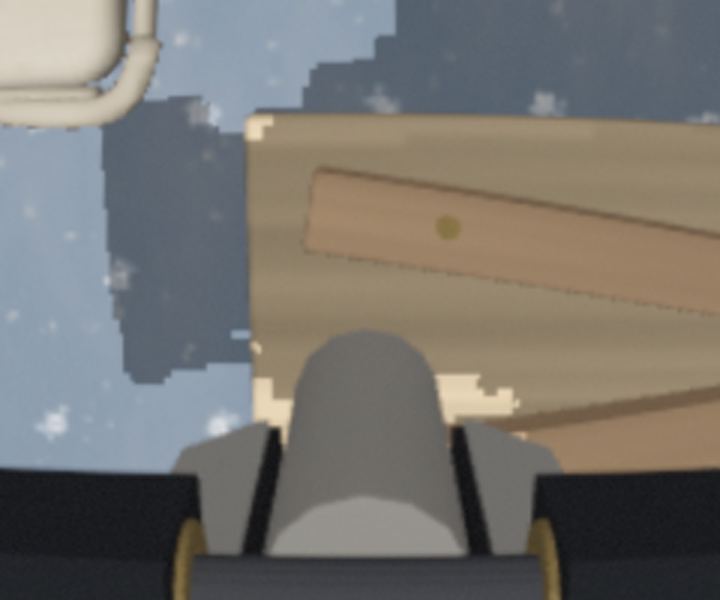

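The rail corner matches the prediction to about 1 mm, and the post is centred to about 1 mm. Next I'll lower it.

Request:
apply_moves(motion=[{"x": 0, "y": 0, "z": -1.5, "yaw": 0, "hand": -0.8}, {"x": 0, "y": 0, "z": -3, "yaw": 0, "hand": -0.8}, {"x": 0, "y": 0, "z": -3.4, "yaw": 0, "hand": -0.8}, {"x": 0, "y": 0, "z": -3.6, "yaw": 0, "hand": -0.8}, {"x": 0, "y": 0, "z": -3.7, "yaw": 0, "hand": -0.8}, {"x": 0, "y": 0, "z": -3.7, "yaw": 0, "hand": -0.8}, {"x": 0, "y": 0, "z": -3.7, "yaw": 0, "hand": -0.8}])

```text
clock: 7.98
position: [0.5707, -0.0696, 0.0421]
ee_rot: [3.142, 0.001, 0.001]
force: [-0.1, -0.6, -0.7]
width: 0.345
gripper_force: 15.0
```

Request:
apply_moves(motion=[{"x": 0, "y": -0.6, "z": -0.05, "yaw": 0, "hand": -0.8}, {"x": 0, "y": -1.4, "z": -0.05, "yaw": 0, "hand": -0.8}, {"x": 0, "y": -2.2, "z": -0.05, "yaw": 0, "hand": -0.8}, {"x": 0, "y": -3, "z": -0.05, "yaw": 0, "hand": -0.8}, {"x": 0, "y": -3.6, "z": -0.05, "yaw": 0, "hand": -0.8}, {"x": 0, "y": -4.2, "z": -0.05, "yaw": 0, "hand": -0.8}, {"x": 0, "y": -4.8, "z": -0.05, "yaw": 0, "hand": -0.8}, {"x": 0, "y": -5.2, "z": -0.05, "yaw": 0, "hand": -0.8}, {"x": 0, "y": -5.4, "z": -0.05, "yaw": 0, "hand": -0.8}, {"x": 0, "y": -5.4, "z": -0.05, "yaw": 0, "hand": -0.8}])

```text
clock: 9.22
position: [0.5703, -0.1228, 0.0417]
ee_rot: [-3.14, -0.002, 0.0]
force: [-2.9, 4.3, 8.9]
width: 0.345
gripper_force: 15.0
```

Request:
apply_moves(motion=[{"x": 0, "y": -0.2, "z": 0.02, "yaw": 0, "hand": -0.8}, {"x": 0, "y": -0.4, "z": 0.02, "yaw": 0, "hand": -0.8}, {"x": 0, "y": -0.6, "z": 0.02, "yaw": 0, "hand": -0.8}, {"x": 0, "y": -0.6, "z": 0.02, "yaw": 0, "hand": -0.8}])

```text
clock: 9.72
position: [0.5696, -0.1283, 0.0416]
ee_rot: [-3.14, -0.003, 0.002]
force: [-3.0, 6.6, 9.1]
width: 0.346
gripper_force: 15.0
```

Request:
apply_moves(motion=[{"x": -0.1, "y": -0.2, "z": 0.02, "yaw": 0, "hand": -0.8}, {"x": -0.15, "y": -0.3, "z": 0.02, "yaw": 0, "hand": -0.8}, {"x": -0.15, "y": -0.4, "z": 0.02, "yaw": 0, "hand": -0.8}, {"x": -0.15, "y": -0.4, "z": 0.02, "yaw": 0, "hand": -0.8}])

```text
clock: 10.22
position: [0.569, -0.132, 0.0416]
ee_rot: [-3.14, -0.003, 0.0]
force: [-1.5, 9.0, 4.1]
width: 0.347
gripper_force: 15.0
```

Request:
apply_moves(motion=[{"x": 0, "y": -0.15, "z": 0, "yaw": 0, "hand": -0.8}, {"x": 0, "y": -0.3, "z": 0, "yaw": 0, "hand": -0.8}, {"x": 0, "y": -0.3, "z": 0, "yaw": 0, "hand": -0.8}])

```text
clock: 10.6
position: [0.5691, -0.1327, 0.0418]
ee_rot: [-3.137, -0.006, 0.0]
force: [-2.5, 13.5, 6.7]
width: 0.346
gripper_force: 15.0
```

It's wedged: the force is rising while the tool barely moves. Now to release and rise.

Request:
apply_moves(motion=[{"x": 0, "y": 0.3, "z": 0, "yaw": 0, "hand": 0}, {"x": 0, "y": 0.3, "z": 0, "yaw": 0, "hand": 0.4}, {"x": 0, "y": 0.3, "z": 0, "yaw": 0, "hand": 0.4}, {"x": 0, "y": 0.3, "z": 0, "yaw": 0, "hand": 0.4}, {"x": 0, "y": 0.3, "z": 0, "yaw": 0, "hand": 0.4}, {"x": 0, "y": 0.3, "z": 0, "yaw": 0, "hand": 0.4}, {"x": 0, "y": 0.3, "z": 5, "yaw": 0, "hand": 0.4}, {"x": 0, "y": 0.3, "z": 11, "yaw": 0, "hand": 0.4}, {"x": 0, "y": 0.3, "z": 16, "yaw": 0, "hand": 0.4}, {"x": 0, "y": 0.3, "z": 16, "yaw": 0, "hand": 0.4}])

```text
clock: 11.85
position: [0.5716, -0.1338, 0.2062]
ee_rot: [3.14, 0.001, 0.013]
force: [-0.4, -0.5, 0.1]
width: 0.703
gripper_force: 0.0
```

Run:
```python
from h import *
o=observe();print(o["position"],o["width"],o["force"])
m=camera_model("wrist");im=get_image("wrist");cv2.imwrite("pics/w4.png",cv2.resize(im[100:300,190:450],None,fx=3,fy=3,interpolation=cv2.INTER_CUBIC))
for p in [(.5715,-.131,.084),(.5715,-.115,.084),(.5715,-.147,.084),(.5555,-.131,.084),(.5715,-.131,.008),(.492,-.075,.058)]:print(p,(proj("wrist",p,m)-[190,100])*3)
```

```text
[ 0.57157327 -0.13378474  0.20615008] 0.7025830901553245 [-0.40299959 -0.46936486  0.11615793]
(0.5715, -0.131, 0.084) [386.89368509 295.60961242]
(0.5715, -0.115, 0.084) [336.08165015 295.65102167]
(0.5715, -0.147, 0.084) [437.7446334  295.59930576]
(0.5555, -0.131, 0.084) [387.0201781 343.7319347]
(0.5715, -0.131, 0.008) [388.17818662 242.16758739]
(0.492, -0.075, 0.058) [238.25359843 481.1248577 ]
```

View pics/w4.png

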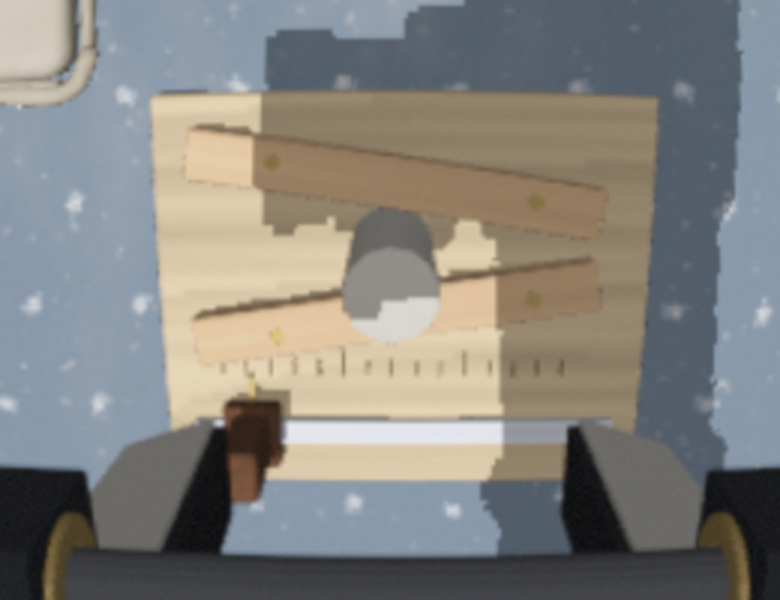

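The post stands wedged with its top at crop px (390,295), so y is about -0.132. The cursor grip is at (244,475). I'll check the wheel's clearance before going to the cursor.

Run:
```python
from h import *
import pickle;m=pickle.load(open("w1.pkl","rb"))
for z in(.05,.07,.09,.12):print(z,ray("wrist",(320,206.5),z,m)[:2],ray("wrist",(272,245),z,m)[:2],ray("wrist",(370,245),z,m)[:2])
m=camera_model("wrist")
print(ray("wrist",(190+252/3,100+385/3),.012,m),ray("wrist",(190+244/3,100+480/3),.058,m))
```

```text
0.05 [ 0.43715928 -0.10388093] [ 0.36256104 -0.01491577] [ 0.36212141 -0.19585441]
0.07 [ 0.44365667 -0.10399212] [ 0.37195715 -0.01848394] [ 0.3715346  -0.19239171]
0.09 [ 0.45015406 -0.1041033 ] [ 0.38135326 -0.02205211] [ 0.38094779 -0.18892902]
0.12 [ 0.45990014 -0.10427008] [ 0.39544742 -0.02740436] [ 0.39506758 -0.18373497]
[ 0.51124154 -0.07512837  0.012     ] [ 0.49158257 -0.07750318  0.058     ]
```

Request:
apply_moves(motion=[{"x": -4, "y": 3, "z": 0, "yaw": 0, "hand": 0.4}, {"x": -7.8, "y": 5.8, "z": 0, "yaw": 0, "hand": 0.4}, {"x": -7.8, "y": 5.8, "z": -4, "yaw": 0, "hand": 0.4}, {"x": -7.8, "y": 5.8, "z": -8, "yaw": 0, "hand": 0.4}, {"x": -7.8, "y": 5.8, "z": -12, "yaw": 0, "hand": 0.4}, {"x": -7.8, "y": 5.8, "z": -15, "yaw": 0, "hand": 0.4}, {"x": -7.8, "y": 5.8, "z": -17, "yaw": 0, "hand": 0.4}, {"x": -7.8, "y": 5.8, "z": -17, "yaw": 0, "hand": -1}, {"x": -7.8, "y": 5.8, "z": -17, "yaw": 0, "hand": -1}, {"x": -7.8, "y": 5.8, "z": -17, "yaw": 0, "hand": -1}], newtons=12)

```text
clock: 13.15
position: [0.4914, -0.0756, 0.0323]
ee_rot: [3.141, 0.001, 0.002]
force: [-0.5, 0.6, -0.5]
width: 0.422
gripper_force: 0.0
```

Request:
apply_moves(motion=[{"x": 0, "y": 0, "z": 0, "yaw": 0, "hand": -1}, {"x": 0, "y": 0, "z": 0, "yaw": 0, "hand": -1}, {"x": 0, "y": 0, "z": 0, "yaw": 0, "hand": -1}, {"x": 0, "y": 0, "z": 0, "yaw": 0, "hand": -1}, {"x": 0, "y": 0, "z": 0, "yaw": 0, "hand": -1}])

```text
clock: 13.78
position: [0.4912, -0.0756, 0.032]
ee_rot: [3.141, 0.001, 0.001]
force: [-1.5, -0.1, 7.1]
width: 0.176
gripper_force: 12.0
```

Request:
apply_moves(motion=[{"x": 0, "y": -1, "z": 0, "yaw": 0, "hand": -1}, {"x": 0, "y": -2, "z": 0, "yaw": 0, "hand": -1}, {"x": 0, "y": -3, "z": 0, "yaw": 0, "hand": -1}, {"x": 0, "y": -4, "z": 0, "yaw": 0, "hand": -1}, {"x": 0, "y": -5, "z": 0, "yaw": 0, "hand": -1}, {"x": 0, "y": -5.7, "z": 0, "yaw": 0, "hand": -1}, {"x": 0, "y": -5.7, "z": 0, "yaw": 0, "hand": -1}, {"x": 0, "y": -5.7, "z": 0, "yaw": 0, "hand": -1}])

```text
clock: 14.78
position: [0.4911, -0.1333, 0.032]
ee_rot: [3.141, 0.0, 0.001]
force: [-1.0, -2.3, 5.5]
width: 0.175
gripper_force: 12.0
```

Request:
apply_moves(motion=[{"x": 0, "y": 0, "z": 0, "yaw": 0, "hand": 0}, {"x": 0, "y": 0, "z": 0, "yaw": 0, "hand": 0.2}, {"x": 0, "y": 0, "z": 0, "yaw": 0, "hand": 0.2}, {"x": 0, "y": 0, "z": 0, "yaw": 0, "hand": 0.2}, {"x": 0, "y": 0, "z": 0, "yaw": 0, "hand": 0.2}, {"x": 0, "y": 0, "z": 4, "yaw": 0, "hand": 0.2}, {"x": 0, "y": 0, "z": 9, "yaw": 0, "hand": 0.2}, {"x": 0, "y": 0, "z": 15, "yaw": 0, "hand": 0.2}, {"x": 3, "y": 0, "z": 20, "yaw": 0, "hand": 0.2}, {"x": 3, "y": 0, "z": 20, "yaw": 0, "hand": 0.2}])

```text
clock: 16.02
position: [0.5249, -0.1326, 0.2359]
ee_rot: [3.14, 0.002, 0.014]
force: [-0.2, 0.2, -0.4]
width: 0.597
gripper_force: 0.0
```

Run:
```python
from h import *
o=observe();print(o["position"],o["force"])
m=camera_model("wrist");im=get_image("wrist");cv2.imwrite("pics/w5.png",cv2.resize(im[90:290,190:450],None,fx=3,fy=3,interpolation=cv2.INTER_CUBIC))
for p in [(.5715,-.132,.084),(.5715,-.132,.008),(.492,-.132,.058),(.511,-.132,.012)]:print(p,(proj("wrist",p,m)-[190,90])*3)
```

```text
[ 0.52493705 -0.13255589  0.2358824 ] [-0.20561377  0.15326208 -0.38332747]
(0.5715, -0.132, 0.084) [394.1034746  167.51784615]
(0.5715, -0.132, 0.008) [393.99184463 147.65773549]
(0.492, -0.132, 0.058) [393.98873834 368.34555941]
(0.511, -0.132, 0.012) [393.94435757 291.13544246]
```

View pics/w5.png

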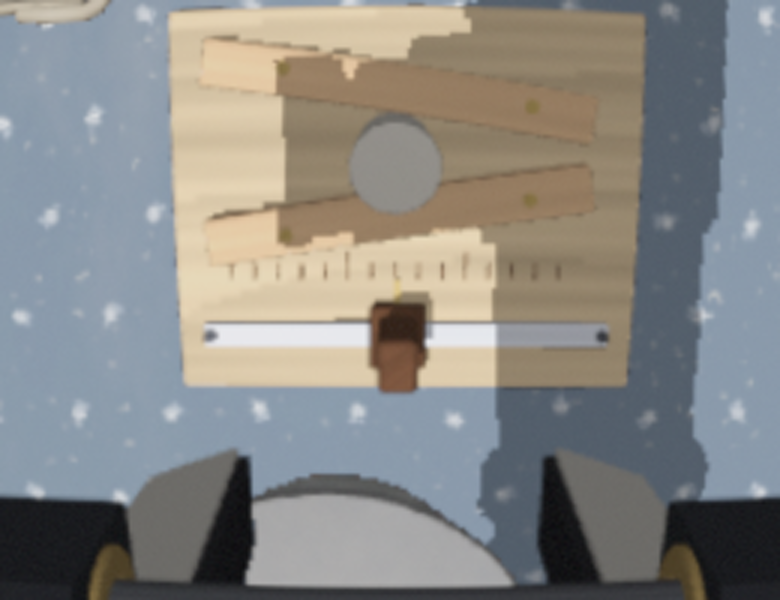

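The post's top is at px (395,167) and the pointer at (397,290), so they are level to within 1 mm. Everything is clear of the robot.

```bash
python3 -c "from cell import *;print(sign_off())"
```

```text
the job is handed in; nothing more can be done
None
```

The job is handed in: the short round post stands upright, wedged in the slot at about gauge y = +5 mm, with the cursor's pointer level with its middle to about 1 mm; the arm was never sent near the square and tall posts, though I did not look at them again at the end.

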